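Line up the door-ledge things by height

ROBOT

A 7-joint arm with a two-finger parallel gripper is mounted at the origin on the work surface. World frame = base frame: x ahead of the robot, y to its left, z up, the work surface at z = 0. Lengths are in m, angles in rad, forces in N, time in s.
With the tool pointing down it reaches from about 0.4 to 0.85 m from the base axis. Payload 10.4 kg.
Tool frame: the origin (TCP) lies at the very end of the fingers, on their centre line; the grasp point (between the pads) lies 19 mm behind it; z points along the fingers, y is the line along which they close (so a half turn about z gives the same grasp; the last joint's range is limited). The gripper opens to 87 mm and grips with 3 to 60 N. Pads are 19 mm wide; open, the fingers measure 117 mm over their backs; the gripper's body (75 mm by 190 mm) begins 51 mm behind the grasp point.
Start: joints at [-1.255, 0.332, -0.065, 1.46, 0.022, 1.35, -0.088], TCP at [0.208, 0.589, 0.223] pointing down, gripper open.
Joint ranges: [-2.6, 2.6], [-0.5, 2.12], [-1.47, 1.34], [0.16, 2.42], [-1.27, 4.41], [0.06, 2.06], [-2.6, 2.6]. Speed limits (rad/s): [2.22, 2.22, 2.79, 2.79, 3.14, 3.14, 3.14].

INTERFACE

Orientations are given as a unit quaternion [x, y, z, w].
In Python, from bench import r gives the robot as it stands.
- The arm moves only by the shell command python3 -m crank 'ROWS' [FORCE]. ROWS is JSON, a list that holds one entry, the list of rows, each a list of 5 numbers: the shift along the tool's x, y, z in mm, then the turn about the tool's z in degrees, then the opening, from -1 (shut) to 1 (fully open). A call has 1 to 20 rows; each row is the pose to reach, as a shift and turn from the pose commanded when the call began, along the tool's axes at that moment; what a row does not reach only later rows make up. A row lasts 1/10 s, in which the tool goes at most 50 mm and 8.59 degrees, less where a joint would pass 70% of its speed; a pose out of reach is approached as far as the arm can. A call with a gripper value outside its range is refused whole. The fingers move at their own pace and stop on an object; FORCE is the grip in N (left out, the last holds). Time passes only in rows, so rows that repeat a pose let the fingers close. It gives the time, the measured TCP pose, the force, the opening and the grip force at its end, in the units of the state.
- r.read_state(): the state, without advancing time (a new reading comes with each control period).
- r.camera(name): name is "scene" or "side" or "wrist"; returns a dict with "image" (480x640x3 uint8, red, green, blue), "vfov" (degrees; the focal length in pixels is half the picture's height over the tangent of half this angle, whatever the lens; pixels are square), "cx", "cy" (the principal point, pixels), "k1" (the pictures are not rectified: a ray, as slopes to the right and down, at radius r is drawn at 1 + k1 r^2 times it, then the intrinsics apply), "eye" and "attitude" of the camera in the world. Camera axes: x right, y down, z forward; pixel columns grow to the right and rows downward; lengths in m; the calibration is good to about 2 mm. A picture is of the moment at which its call begins. There is no depth.
- r.close_job(): hands the job in; it is judged then, once.
The state is a dict: "time": time; "joint_positions": joint angles; "joint_vel": joint speeds; "joint_torque": joint torques, N m; "ee_pos": TCP position; "eef_rot": TCP orientation; "ft_force": force on the tool from outside, world axes, zero at the start; "torque": the same for the moment, N m; "width": finger opening in m; "grip_force": force on a finger pad.
Only numpy, scipy, OpenCV 4.12 (cv2) and the standard library are available. Lean on these libraries where they do the work, as an engineer would, in place of code of your own. Each camera call takes 0.05 s, during which the arm holds its last target. There are 200 camera calls.

TASK

Stand the yellow pillbox, the wooden spool, the steel flask lid and the brown bottle upright on the four felt pads of the oak strip, one centred on each pad, in order of height with the lowest next to the key bowl and the tallest at the far end from it, so that nobody knocks anything over when reaching for the keys. The colours of the pads do not matter; leave the key bowl and the potted succulent where they stand.

Things in the scene. Friction and masses are not known exactly. Their poses are not given: they have to be found in the camera images.
- pillbox: closed yellow plastic flip-top pillbox lying flat, 22 mm high, 40 mm along its own x and 60 mm along its own y; grip it across the 40 mm. Origin: centre of its underside; z up. About 45 g
- spool: bare wooden spool standing on end, 40 mm high; flanges 44 mm across at the bottom 7 mm and the top 7 mm, waist 30 mm across between. Origin: centre of its underside; z along its axis, up. About 50 g
- flask_lid: stainless steel flask lid, a closed cylinder 54 mm across and 58 mm high with a black band near its foot and a slightly bevelled top edge. Origin: centre of its underside; z up. About 100 g
- bottle: small brown bottle with a white label and white cap, 77 mm high; round body 42 mm across up to 52 mm height, then a shoulder and a cap 26 mm across. Origin: centre of its underside; z up. About 90 g
- pad_blue: dark blue round felt pad, 68 mm across and 3 mm thick, fixed on the oak strip (90 mm wide, 360 mm long, 8 mm thick, itself fixed to the ledge). The four pads lie in one row along the strip, about 85 mm apart (73 to 97 mm), and change places from start to start; the strip is turned up to 0.2 rad. Origin: centre of its underside, 8 mm above the ledge, so its top is 11 mm above the ledge
- pad_green: green round felt pad, 68 mm across and 3 mm thick, fixed on the oak strip (90 mm wide, 360 mm long, 8 mm thick, itself fixed to the ledge). The four pads lie in one row along the strip, about 85 mm apart (73 to 97 mm), and change places from start to start; the strip is turned up to 0.2 rad. Origin: centre of its underside, 8 mm above the ledge, so its top is 11 mm above the ledge
- pad_red: red round felt pad, 68 mm across and 3 mm thick, fixed on the oak strip (90 mm wide, 360 mm long, 8 mm thick, itself fixed to the ledge). The four pads lie in one row along the strip, about 85 mm apart (73 to 97 mm), and change places from start to start; the strip is turned up to 0.2 rad. Origin: centre of its underside, 8 mm above the ledge, so its top is 11 mm above the ledge
- pad_black: black round felt pad, 68 mm across and 3 mm thick, fixed on the oak strip (90 mm wide, 360 mm long, 8 mm thick, itself fixed to the ledge). The four pads lie in one row along the strip, about 85 mm apart (73 to 97 mm), and change places from start to start; the strip is turned up to 0.2 rad. Origin: centre of its underside, 8 mm above the ledge, so its top is 11 mm above the ledge
- bowl: blue round ceramic key bowl, 110 mm across and 45 mm high, with three keys on a split ring lying in it; it stands loose on the ledge at one end of the strip (either end), about 120 mm from the centre of the nearest pad. Origin: centre of its underside. Not to be moved
- plant: small succulent in a terracotta pot 80 mm across, about 75 mm high with its leaves; it stands loose on the ledge at the other end of the strip, about 120 mm from the centre of the nearest pad. Origin: centre of its underside. Not to be moved
Not all that is in view belongs to the job. What is shaped like the flask_lid but red is not meant.

How it is judged:
By the outcome, as a careful person would: the job done as asked, in the order asked, and still so for the second after the job is handed in, with the robot touching nothing.
It also fails if it takes over 102 s, if anything falls off the work surface, if the arm or the gripper's body presses on something with over 40 N, if the wrist force passes 120 N, or if a joint passes its speed limit or range.

## Working session

There is one attempt and no reset: what is moved stays moved. The work goes in short steps, Python scripts to look and compute and a shell command to move; the robot and the scene stay as the last step left them, time stands still between calls to the robot, and variables do not carry over. Pictures are saved under pics/ and viewed, at most 14 in all, crops included, and the job is handed in when it is done.

```bash
mkdir -p pics; ls; cat > h.py <<'E'
import numpy as np, cv2, json
from scipy.spatial.transform import Rotation as R
from bench import r
def cam(n,save=None):
    c=r.camera(n)
    if save: cv2.imwrite('pics/'+save,cv2.cvtColor(c['image'],cv2.COLOR_RGB2BGR))
    return c
def rot(a):
    a=np.array(a,float)
    return a if a.shape==(3,3) else R.from_quat(a).as_matrix()
def K(c):
    f=240/np.tan(np.radians(c['vfov'])/2)
    return np.array([[f,0,c['cx']],[0,f,c['cy']],[0,0,1]])
def ray(c,uv):
    p=cv2.undistortPoints(np.array([[uv]],float),K(c),np.array([c['k1'],0,0,0.]))[0,0]
    d=rot(c['attitude'])@np.array([p[0],p[1],1]); return np.array(c['eye']),d
def onz(c,uv,z):
    e,d=ray(c,uv); return e+d*(z-e[2])/d[2]
def proj(c,P):
    q=(np.array(P)-c['eye'])@rot(c['attitude'])
    s=q[:2]/q[2]; s=s*(1+c['k1']*(s@s)); k=K(c)
    return k[0,0]*s+k[:2,2]
def tool(): 
    s=r.read_state(); return np.array(s['ee_pos']),rot(s['eef_rot'])
E
python3 - <<'E'
from h import *
for n in ('scene','side','wrist'):
    c=cam(n,n+'0.png'); print(n,{k:c[k] for k in c if k!='image'})
s=r.read_state(); print(s)
E
```

```text
pics
scene {'vfov': 57.62285032274568, 'cx': 317.22020591798895, 'cy': 235.62087719255797, 'k1': 0.029150930488932178, 'eye': array([0.90894386, 0.27010088, 0.77314336]), 'attitude': array([ 0.42836962,  0.85947433, -0.24993608, -0.12383579])}
side {'vfov': 54.04559203443633, 'cx': 323.3698733986326, 'cy': 234.15880567040455, 'k1': -0.05333477180746135, 'eye': array([0.36477615, 0.61480763, 0.40851143]), 'attitude': array([-0.12164458,  0.84870052, -0.50843652,  0.08001459])}
wrist {'vfov': 68.23201189410526, 'cx': 323.9964565007416, 'cy': 243.05348384618517, 'k1': -0.009160272831888942, 'eye': array([0.13180484, 0.61560088, 0.38487692]), 'attitude': array([0.80691163, 0.57185557, 0.08498401, 0.12104772])}
{'time': 0.15, 'joint_positions': array([-1.25457541,  0.33274372, -0.06466639,  1.46069708,  0.02158265,
        1.34988097, -0.08847829]), 'joint_vel': array([-1.63320999e-03, -2.80394360e-03,  1.38142215e-03, -3.25465529e-03,
       -2.88652521e-05, -2.72320831e-04,  5.00560562e-04]), 'joint_torque': array([ 1.00769488e-03, -6.23630548e+01,  2.48137792e-02, -3.90145576e+01,
       -6.12547668e-02,  3.71698849e-02,  1.11459462e-04]), 'ee_pos': array([0.20765853, 0.58921298, 0.22195049]), 'eef_rot': array([ 1.68600288e-01,  9.85684369e-01, -5.12742036e-04, -6.97608687e-05]), 'ft_force': array([-0.11682875,  0.02972166,  0.96440148]), 'torque': array([-0.01554987, -0.01593776,  0.0717914 ]), 'grip_force': 0.0, 'width': 0.08706197437779063}
```

View pics/scene0.png

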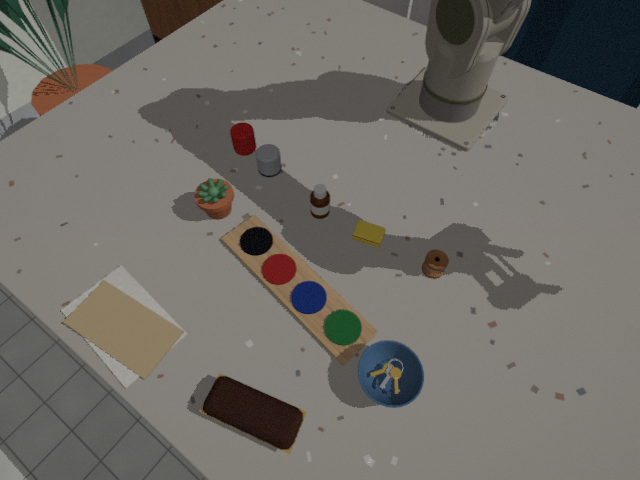

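View pics/side0.png

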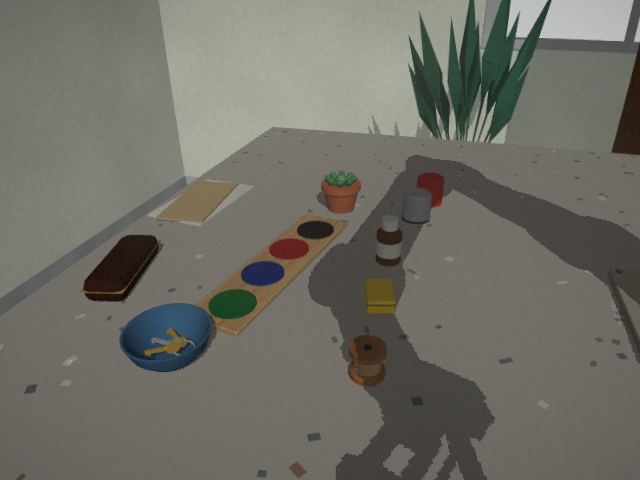

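View pics/wrist0.png

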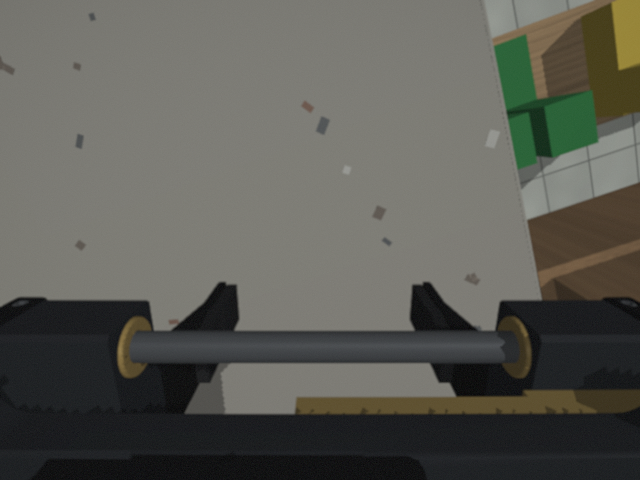

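Scene view: the bowl (390,373) stands next to the green pad (343,327), then blue (308,297), red (279,269) and black (256,240), with the plant (215,198) at the far end. The pillbox is at (369,233), spool (435,264), bottle (320,202) and grey lid (268,160), with the red decoy beside the lid at (243,139). The side view agrees. The wrist view shows bare ledge.

```bash
cat > m.py <<'E'
from h import *
def load(n):
    return cam(n)
def blob(c,seed,cond,rad=45):
    hsv=cv2.cvtColor(c['image'],cv2.COLOR_RGB2HSV).astype(int); m=cond(hsv[...,0],hsv[...,1],hsv[...,2]).astype(np.uint8)
    w=np.zeros_like(m); cv2.circle(w,seed,rad,1,-1); m&=w
    m=cv2.morphologyEx(m,cv2.MORPH_OPEN,np.ones((2,2)))
    n,l,st,ce=cv2.connectedComponentsWithStats(m)
    i=1+np.argmax(st[1:,4]); cs,_=cv2.findContours((l==i).astype(np.uint8),cv2.RETR_EXTERNAL,cv2.CHAIN_APPROX_NONE)
    return max(cs,key=len)[:,0,:].astype(float)
def plane(c,cnt,z): return np.array([onz(c,p,z)[:2] for p in cnt])
E
python3 - <<'E'
from m import *
C={n:load(n) for n in('scene','side')}
g=lambda h,s,v:(h>45)&(h<85)&(s>110)
b=lambda h,s,v:(h>110)&(h<130)&(s>120)
rd=lambda h,s,v:((h<6)|(h>172))&(s>150)
k=lambda h,s,v:(v<45)
y=lambda h,s,v:(h>20)&(h<32)&(s>150)
bw=lambda h,s,v:(h>98)&(h<112)&(s>110)
for nm,co,a,bb,z,rd_ in [('green',g,(343,327),(232,304),.011,40),('blue',b,(308,297),(262,273),.011,40),('red',rd,(279,269),(289,248),.011,40),('black',k,(256,240),(315,230),.011,30),('pill',y,(369,233),(380,295),.022,45),('decoy',rd,(243,139),(430,190),.058,40),('bowl',bw,(390,373),(167,337),.045,60)]:
    for n,sd in(('scene',a),('side',bb)):
        q=plane(C[n],blob(C[n],sd,co,rd_),z).astype(np.float32)*1000
        (cx,cy),(w,h),an=cv2.fitEllipse(cv2.convexHull(q)) if nm not in('pill',) else cv2.minAreaRect(q)
        print(nm,n,np.round([cx,cy,w,h,an],1))
im=cv2.cvtColor(C['scene']['image'],cv2.COLOR_RGB2BGR); s2=cv2.cvtColor(C['side']['image'],cv2.COLOR_RGB2BGR)
A=cv2.resize(im[120:290,220:460],None,fx=3.3,fy=3.3,interpolation=cv2.INTER_NEAREST)
cv2.imwrite('pics/A.png',A)
B=cv2.resize(s2[160:400,330:450],None,fx=2.5,fy=2.5,interpolation=cv2.INTER_NEAREST); cv2.imwrite('pics/B.png',B)
E
```

```text
green scene [653.3 135.8  64.9  65.5 122.2]
green side [646.4 137.6  66.5  67.4  24.9]
blue scene [644.1  50.1  64.4  66.1 153.2]
blue side [636.9  52.2  65.2  66.2  73.3]
red scene [631.1 -33.4  65.7  67.4 109.8]
red side [623.6 -31.   66.6  67.4  20.2]
black scene [ 609.4 -112.1   65.    65.9   92.4]
black side [ 602.  -109.6   65.    67.2   15.8]
pill scene [462.5  65.2  47.8  58.3  15.2]
pill side [448.2  75.6  39.8  79.1  15.2]
decoy scene [ 441.9 -290.5   55.4  103.9  140. ]
decoy side [ 410.8 -251.8   50.3  181.5    5.5]
bowl scene [681.2 249.3 105.2 106.3  40.8]
bowl side [670.9 255.  105.1 122.6  37.2]
```

View pics/A.png

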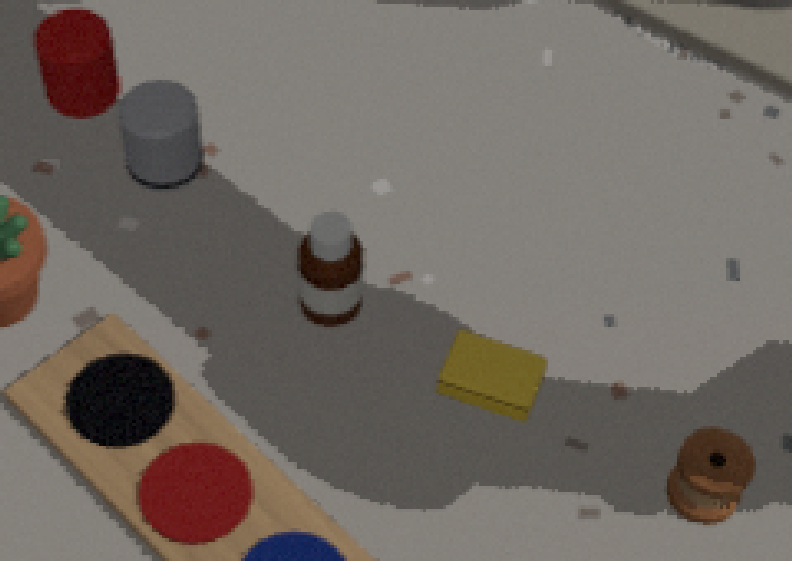

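Crop A shows the pillbox top face with corners at about (460,333), (547,357), (528,405) and (440,380). The spool top centre is at (716,460), the lid top at (158,108), the bottle cap top at (331,225) and the decoy top at (75,35). The pads' sizes come out right, but the two fixed cameras disagree by a constant ~7 mm. I'll use these for coarse positions and refine with the wrist camera.

```bash
python3 - <<'E'
from m import *
c=load('scene')
f=lambda x,y,z: np.round(1000*onz(c,(220+x/3.3,120+y/3.3),z)[:2])
q=[f(*p,.022) for p in((460,333),(547,357),(528,405),(440,380))]
print('pill',q,np.mean(q,0))
for i in range(4):
    d=q[(i+1)%4]-q[i]; print(np.hypot(*d),np.degrees(np.arctan2(d[1],d[0])))
for n,p in dict(spool=(716,460,.04),lid=(158,108,.058),bottle=(331,225,.077),decoy=(75,35,.058)).items(): print(n,f(*p))
t,Rt=tool(); w=load('wrist')
print('cam in tool',Rt.T@(w['eye']-t)*1000); print((Rt.T@rot(w['attitude'])).round(3)); print(Rt.round(3))
h=onz(w,(320,150),0); print('(320,150) hits',h,'tool',Rt.T@(h-t))
# delta to (0.50,0.07,0.27)
print((Rt.T@(np.array([.50,.07,.27])-t)*1000).round())
E
```

```text
pill [array([447.,  31.]), array([430.,  84.]), array([466.,  94.]), array([484.,  40.])] [456.75  62.25]
55.65968020030299 107.78388844269253
37.36308338453881 15.524110996754258
56.92099788303083 -71.56505117707799
38.07886552931954 -166.32869286780416
spool [443. 205.]
lid [ 440. -221.]
bottle [462. -60.]
decoy [ 423. -311.]
cam in tool [  80.26574938   -0.44749949 -163.04829896]
[[ 0.001 -0.956 -0.292]
 [ 1.     0.001  0.   ]
 [ 0.    -0.292  0.956]]
[[-0.943  0.332 -0.   ]
 [ 0.332  0.943 -0.   ]
 [-0.    -0.    -1.   ]]
(320,150) hits [0.14486376 0.6064742  0.        ] tool [ 0.06491247 -0.00465909  0.22229713]
[-448. -393.  -48.]
```

```bash
python3 -m crank '[[[-497,-471,-78,80.6,1],[-497,-471,-78,80.6,1],[-497,-471,-78,80.6,1],[-497,-471,-78,80.6,1],[-497,-471,-78,80.6,1],[-497,-471,-78,80.6,1],[-497,-471,-78,80.6,1],[-497,-471,-78,80.6,1],[-497,-471,-78,80.6,1],[-497,-471,-78,80.6,1],[-497,-471,-78,80.6,1],[-497,-471,-78,80.6,1],[-497,-471,-78,80.6,1],[-497,-471,-78,80.6,1],[-497,-471,-78,80.6,1],[-497,-471,-78,80.6,1],[-497,-471,-78,80.6,1],[-497,-471,-78,80.6,1],[-497,-471,-78,80.6,1],[-497,-471,-78,80.6,1]]]' 30
python3 - <<'E'
from m import *
c=cam('wrist','w1.png'); t,Rt=tool(); print(t,Rt.round(3))
for n,p in dict(pill=(.457,.062,.022),spool=(.443,.205,.04),bottle=(.462,-.06,.077),lid=(.44,-.221,.058),green=(.65,.136,.011),black=(.605,-.111,.011)).items(): print(n,proj(c,p).round())
E
```

```text
time: 2.35
ee_pos: [0.5198, -0.0193, 0.3005]
eef_rot: [0.766, 0.643, 0.0, -0.0]
ft_force: [0.2, 0.3, -0.4]
width: 0.087
grip_force: 0.0
[ 0.51980788 -0.0194464   0.30056357] [[ 0.173  0.985  0.   ]
 [ 0.985 -0.173  0.   ]
 [ 0.    -0.    -1.   ]]
pill [261. 144.]
spool [214.   7.]
bottle [280. 253.]
lid [291. 364.]
green [412.  48.]
black [398. 255.]
```

View pics/w1.png

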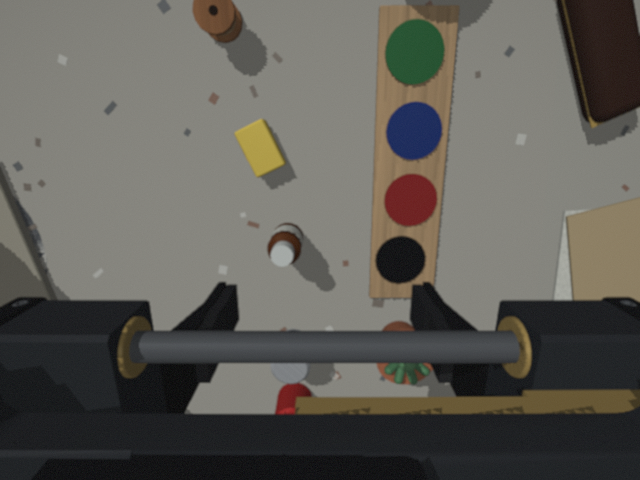

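Wrist view: pads green (415,52), blue (414,131), red (411,200) and black (401,260). The pillbox top is at (260,148), spool top (214,10), bottle cap (283,254) and lid top (290,370, partly behind the gripper bar). All sit within a few pixels of the predictions. Next I measure the pads and the pillbox from this view.

```bash
cat > pads.py <<'E'
from m import *
g=lambda h,s,v:(h>45)&(h<85)&(s>110)
b=lambda h,s,v:(h>110)&(h<130)&(s>120)
rd=lambda h,s,v:((h<6)|(h>172))&(s>150)
k=lambda h,s,v:(v<45)
y=lambda h,s,v:(h>20)&(h<32)&(s>150)
E
python3 - <<'E'
from pads import *
c=load('wrist'); t,Rt=tool(); P=[]
for nm,co,a,rr in [('green',g,(415,52),40),('blue',b,(414,131),40),('red',rd,(411,200),40),('black',k,(401,260),32)]:
    q=plane(c,blob(c,a,co,rr),.011).astype(np.float32)*1000
    e=cv2.fitEllipse(cv2.convexHull(q)); P.append(e[0]); print(nm,np.round([*e[0],*e[1]],1))
P=np.array(P); print(np.linalg.norm(np.diff(P,axis=0),axis=1),np.degrees(np.arctan2(*(P[0]-P[3])[::-1])))
for z in(.022,.015):
    q=plane(c,blob(c,(260,148),y,40),z).astype(np.float32)*1000; e=cv2.minAreaRect(q); print('pill',np.round([*e[0],*e[1],e[2]],1)); 
print('spool',1000*onz(c,(214,9),.04)[:2],'bottle',1000*onz(c,(283,254),.077)[:2],'lid',1000*onz(c,(290,370),.058)[:2])
E
```

```text
green [653.2 130.6  64.7  65. ]
blue [643.7  44.   64.8  65.2]
red [630.8 -40.1  65.2  65.9]
black [ 608.9 -119.7   63.8   65.5]
[87.11990986 85.07179336 82.55251794] 79.97106951876096
pill [457.8  32.7   1.2   1.3  80. ]
pill [456.6  32.3   1.2   1.3  80. ]
spool [442.51832148 203.4786721 ] bottle [464.8227065  -61.85742946] lid [ 436.79058431 -230.81108594]
```

```bash
python3 - <<'E'
from pads import *
c=load('wrist'); t,Rt=tool()
hsv=cv2.cvtColor(c['image'],cv2.COLOR_RGB2HSV); print(hsv[140:156:5,255:265:4].reshape(-1,3).tolist())
y=lambda h,s,v:(h>18)&(h<36)&(s>90)
cn=blob(c,(260,148),y,40)
q=plane(c,cn,.022).astype(np.float32)*1000; e=cv2.minAreaRect(q); print('pill',np.round([*e[0],*e[1],e[2]],1)); print(cv2.boxPoints(e).round())
a=np.array(e[0])/1000
th=np.radians(80); 
print('TCP proj',proj(c,t))
E
```

```text
[[25, 148, 176], [25, 149, 176], [24, 148, 176], [24, 149, 176], [25, 148, 176], [24, 146, 178], [24, 148, 177], [24, 147, 175], [24, 149, 178], [24, 149, 176], [24, 149, 176], [24, 147, 177]]
pill [456.1  56.4  41.4  59.5  14.9]
[[428.  80.]
 [444.  22.]
 [484.  33.]
 [468.  90.]]
TCP proj [323.61598517 300.21752033]
```

```bash
python3 -m crank '[[[9,-51,150,-25,1],[9,-51,150,-25,1],[9,-51,150,-25,1],[9,-51,150,-25,1],[9,-51,150,-25,1],[9,-51,150,-25,1],[9,-51,150,-25,1]]]'
cat > near.py <<'E'
from pads import *
y=lambda h,s,v:(h>18)&(h<36)&(s>90)
def rel(p):
    t,Rt=tool(); return (Rt.T@(np.append(p,t[2])-t)*1000)[:2].round(1)
E
python3 - <<'E'
from near import *
c=cam('wrist','w2.png'); t,Rt=tool(); print(t,Rt[:,1].round(3))
u=proj(c,(.456,.056,.022)); print(u)
q=plane(c,blob(c,tuple(int(i) for i in u),y,110),.022).astype(np.float32)*1000; e=cv2.minAreaRect(q); print('pill',np.round([*e[0],*e[1],e[2]],1),cv2.boxPoints(e).round(),'rel',rel(np.array(e[0])/1000))
E
```

```text
time: 3.2
ee_pos: [0.4734, -0.0023, 0.1529]
eef_rot: [0.61, 0.793, 0.001, 0.001]
ft_force: [0.3, 0.5, 1.1]
width: 0.0869
grip_force: 0.0
[ 0.47308073 -0.00229267  0.1524857 ] [0.966 0.257 0.003]
[321.0124562  159.49386789]
pill [454.6  57.2  40.2  59.1  14.9] [[428.  81.]
 [443.  23.]
 [482.  34.]
 [466.  91.]] rel [62.2 -2.6]
```

View pics/w2.png

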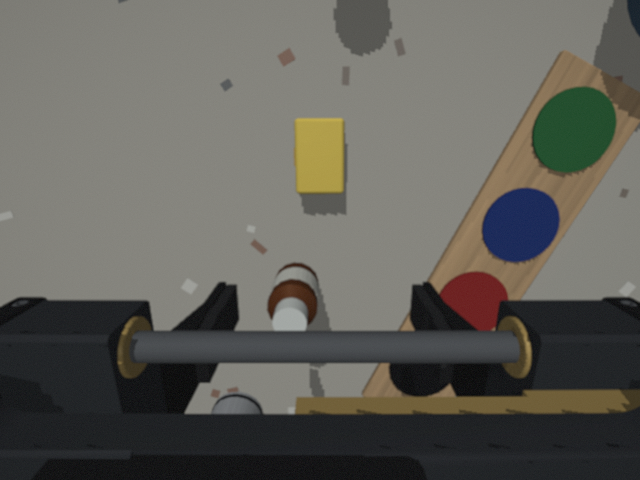

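The pillbox shows square-on at (320,155), 62 mm ahead of the TCP and 2.6 mm to its left. I'll go over it, descend and grip.

```bash
python3 -m crank '[[[50,-3,20,0,1],[62,-3,60,0,1],[62,-3,100,0,1],[62,-3,130,0,1],[62,-3,147,0,1],[62,-3,147,0,1],[62,-3,147,0,1],[62,-3,147,0,-1],[62,-3,147,0,-1],[62,-3,147,0,-1],[62,-3,147,0,-1],[62,-3,147,0,-1],[62,-3,147,0,-1]]]' 15
```

```text
time: 4.55
ee_pos: [0.4524, 0.057, 0.0036]
eef_rot: [0.609, 0.793, 0.0, -0.0]
ft_force: [-0.2, -0.4, 0.5]
width: 0.0469
grip_force: 0.0
```

```bash
python3 -m crank '[[[0,0,0,0,-1],[0,0,0,0,-1],[0,0,0,0,-1],[0,0,0,0,-1],[0,0,-30,0,-1],[0,0,-80,0,-1],[0,0,-130,0,-1],[0,0,-147,0,-1],[0,0,-147,0,-1]]]'
python3 - <<'E'
from near import *
t,Rt=tool(); print(t,Rt[:,:2].T.round(3))
# view pose for pads: yaw y_tool=-10deg, TCP so that blue/green ~ ahead
x=np.array([np.cos(np.radians(80)),np.sin(np.radians(80))])
v=np.array([.653,.133])-.06*x; print('view green',v,rel(v))
E
```

```text
time: 5.45
ee_pos: [0.4539, 0.0574, 0.1532]
eef_rot: [0.609, 0.793, 0.002, 0.001]
ft_force: [0.6, 0.8, -1.4]
width: 0.0401
grip_force: 15.0
[0.45391628 0.05743485 0.15323704] [[-0.259  0.966  0.001]
 [ 0.966  0.259  0.005]]
view green [0.64258111 0.07391153] [-32.9 186.5]
```

Gripped: 40.1 mm opening, 15 N. I move to view the green pad with the box held.

```bash
python3 -m crank '[[[-33,186,0,25,-1],[-33,186,0,25,-1],[-33,186,0,25,-1],[-33,186,0,25,-1],[-33,186,0,25,-1],[-33,186,0,25,-1],[-33,186,0,25,-1],[-33,186,0,25,-1]]]'
python3 - <<'E'
from near import *
c=cam('wrist','w3.png'); t,Rt=tool(); print(t,Rt[:,1].round(3))
for nm,co,p in [('green',g,(.653,.133)),('blue',b,(.643,.046)),('red',rd,(.631,-.038))]:
    u=proj(c,(*p,.011)).round().astype(int)
    try:
        q=plane(c,blob(c,tuple(int(i) for i in u),co,75),.011).astype(np.float32)*1000; e=cv2.fitEllipse(cv2.convexHull(q)); print(nm,u,np.round([*e[0],*e[1]],1),'rel',rel(np.array(e[0])/1000))
    except Exception as ex: print(nm,ex)
E
```

```text
time: 6.25
ee_pos: [0.6397, 0.0731, 0.1506]
eef_rot: [0.766, 0.643, 0.0, -0.0]
ft_force: [0.4, 0.6, -0.1]
width: 0.0399
grip_force: 15.0
[0.63984143 0.0731901  0.15090302] [ 0.985 -0.174  0.   ]
green [327 158] [652.7 130.7  65.3  65.6] rel [58.9  2.7]
blue [333 258] [644.   49.   56.5  61.5] rel [-23.1   8.3]
red attempt to get argmax of an empty sequence
```

View pics/w3.png

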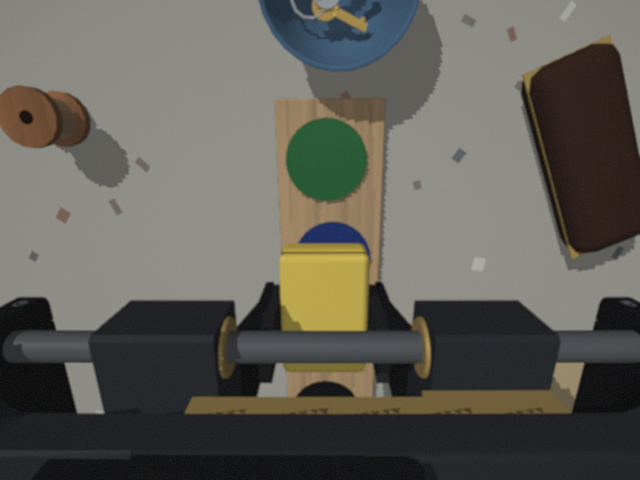

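Box held centred at (325,305); green pad at (327,158), 59 mm ahead and 2.7 mm to the right. Placing it now.

```bash
python3 -m crank '[[[40,3,20,0,-1],[59,3,60,0,-1],[59,3,100,0,-1],[59,3,120,0,-1],[59,3,130,0,-1],[59,3,134,0,-1],[59,3,135,0,-1],[59,3,135,0,-1],[59,3,135,0,-1],[59,3,135,0,-1]]]'
python3 - <<'E'
from near import *
s=r.read_state(); print(s['ee_pos'],s['ft_force']); print(rel([.6527,.1307]))
E
```

```text
time: 7.3
ee_pos: [0.6543, 0.1309, 0.0165]
eef_rot: [0.766, 0.643, 0.001, 0.0]
ft_force: [0.5, -0.0, 0.1]
width: 0.0398
grip_force: 15.0
[0.65425658 0.13086743 0.01645148] [ 0.45915265 -0.02753681  0.05893268]
[-0.4 -1.5]
```

```bash
python3 -m crank '[[[0,-1,2,0,-1],[0,-1,2,0,-1],[0,-1,2,0,-1],[0,-1,2,0,0.4],[0,-1,2,0,0.4],[0,-1,2,0,0.4],[0,-1,2,0,0.4],[0,-1,2,0,0.4],[0,-1,-40,0,1],[0,-1,-90,0,1],[-30,-1,-135,0,1],[-60,-1,-135,0,1],[-60,-1,-135,0,1],[-60,-1,-135,0,1]]]'
python3 - <<'E'
from near import *
c=cam('wrist','w4.png'); t,Rt=tool(); print(t,Rt[:,1].round(3))
u=proj(c,(.653,.131,.033)).round().astype(int)
q=plane(c,blob(c,tuple(int(i) for i in u),y,75),.033).astype(np.float32)*1000; e=cv2.minAreaRect(q); print('pill',np.round([*e[0],*e[1],e[2]],1))
q=plane(c,blob(c,tuple(int(i) for i in u),g,75),.011).astype(np.float32)*1000; e=cv2.fitEllipse(cv2.convexHull(q)); print('green',np.round([*e[0],*e[1]],1))
for nm,co,p in [('blue',b,(.643,.046)),('red',rd,(.631,-.038))]:
    u=proj(c,(*p,.011)).round().astype(int)
    try:
        q=plane(c,blob(c,tuple(int(i) for i in u),co,60),.011).astype(np.float32)*1000; e=cv2.fitEllipse(cv2.convexHull(q)); print(nm,u,np.round([*e[0],*e[1]],1))
    except Exception as ex: print(nm,ex)
x=np.array([np.cos(np.radians(80)),np.sin(np.radians(80))])
for n,p in dict(spool=(.443,.204),bottle=(.464,-.061),lid=(.438,-.228)).items(): print(n,'view rel',rel(np.array(p)-.06*x))
E
```

```text
time: 8.7
ee_pos: [0.6422, 0.0711, 0.1507]
eef_rot: [0.767, 0.642, 0.0, -0.0]
ft_force: [0.6, -0.1, -0.5]
width: 0.0864
grip_force: 0.0
[0.6420773  0.0724024  0.15013763] [ 0.985 -0.174 -0.001]
pill [654.1 130.4  60.5  41.   79.9]
green [628.6 135.2  14.5  45.8]
blue [329 256] [643.3  44.2  65.5  66.2]
red [332 338] [631.2 -38.2  63.4  65.2]
spool view rel [  35.  -218.9]
bottle view rel [-222.3 -152.2]
lid view rel [-391.3 -148.8]
```

View pics/w4.png

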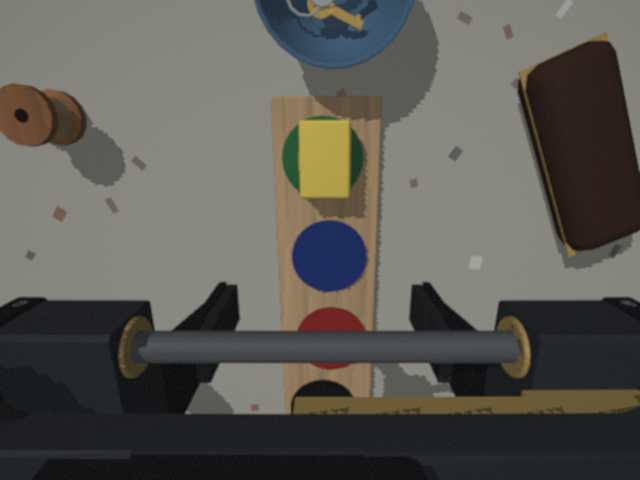

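The pillbox (325,159) sits on the green pad within about 1.5 mm of centre. Next is the spool.

```bash
python3 -m crank '[[[35,-219,0,0,1],[35,-219,0,0,1],[35,-219,0,0,1],[35,-219,0,0,1],[35,-219,0,0,1],[35,-219,0,0,1],[35,-219,0,0,1],[35,-219,0,0,1]]]'
cat >> near.py <<'E'
br=lambda h,s,v:((h<18)|(h>172))&(s>75)
E
python3 - <<'E'
from near import *
c=cam('wrist','w5.png'); t,Rt=tool(); print(t,Rt[:,1].round(3))
u=proj(c,(.443,.204,.04)).round().astype(int); print(u)
cn=blob(c,tuple(int(i) for i in u),br,80); print(cn.min(0),cn.max(0))
for z in (.04,0.0): q=plane(c,cn,z).astype(np.float32)*1000; e=cv2.minEnclosingCircle(q); print(z,e)
im=cv2.cvtColor(c['image'],cv2.COLOR_RGB2BGR)[u[1]-80:u[1]+80,u[0]-80:u[0]+80]; cv2.imwrite('pics/w5c.png',cv2.resize(im,None,fx=3,fy=3,interpolation=cv2.INTER_NEAREST))
E
```

```text
time: 9.55
ee_pos: [0.4336, 0.1443, 0.1505]
eef_rot: [0.766, 0.643, -0.0, 0.0]
ft_force: [0.3, 0.7, 0.5]
width: 0.0873
grip_force: 0.0
[0.43360377 0.14409028 0.150422  ] [ 0.985 -0.175  0.   ]
[322 162]
[293. 136.] [350. 193.]
0.04 ((441.93634033203125, 201.64212036132812), 21.723529815673828)
0.0 ((441.1183776855469, 198.49725341796875), 24.900564193725586)
```

View pics/w5c.png

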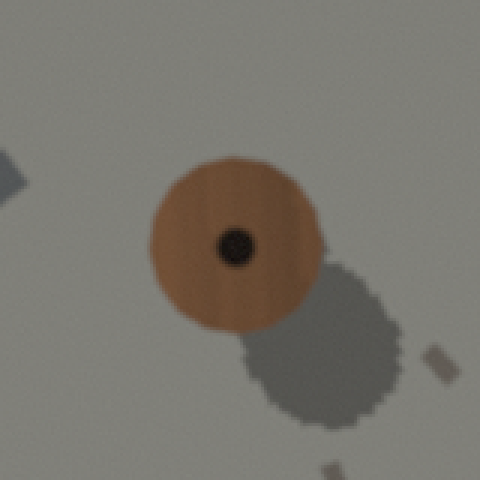

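The spool is viewed end-on, with its top centred near (321,165) and a radius of 21.7 mm (expected 22). It lies 58 mm ahead and -2 mm across. Gripping both flanges.

```bash
python3 -m crank '[[[45,-2,20,0,1],[58,-2,60,0,1],[58,-2,100,0,1],[58,-2,130,0,1],[58,-2,142,0,1],[58,-2,144,0,1],[58,-2,144,0,1],[58,-2,144,0,-1],[58,-2,144,0,-1],[58,-2,144,0,-1],[58,-2,144,0,-1],[58,-2,144,0,-1],[58,-2,144,0,-1],[58,-2,144,0,-1],[58,-2,144,0,-1],[58,-2,144,0,-1],[58,-2,144,0,-1]]]' 15
python3 -c "
from near import *
t,Rt=tool();print(t,rel([.4419,.2016]))"
```

```text
time: 11.3
ee_pos: [0.4409, 0.2019, 0.0066]
eef_rot: [0.766, 0.643, 0.0, -0.0]
ft_force: [-0.9, 0.5, 1.8]
width: 0.0419
grip_force: 14.8
[0.44089761 0.20188712 0.00656334] [-0.1  1. ]
```

```bash
python3 -m crank '[[[0,0,-40,0,-1],[0,0,-90,0,-1],[0,0,-140,0,-1],[-180,227,-144,0,-1],[-180,227,-144,0,-1],[-180,227,-144,0,-1],[-180,227,-144,0,-1],[-180,227,-144,0,-1],[-180,227,-144,0,-1],[-180,227,-144,0,-1],[-180,227,-144,0,-1],[-180,227,-144,0,-1]]]'
python3 - <<'E'
from near import *
c=cam('wrist','w6.png'); t,Rt=tool(); print(t,Rt[:,1].round(3))
for nm,co,p in [('blue',b,(.643,.044))]:
    u=proj(c,(*p,.011)).round().astype(int)
    q=plane(c,blob(c,tuple(int(i) for i in u),co,60),.011).astype(np.float32)*1000; e=cv2.fitEllipse(cv2.convexHull(q)); print(nm,u,np.round([*e[0],*e[1]],1),rel(np.array(e[0])/1000))
E
```

```text
time: 12.5
ee_pos: [0.6326, -0.0136, 0.1502]
eef_rot: [0.766, 0.643, -0.0, -0.001]
ft_force: [0.5, 0.1, -0.1]
width: 0.0424
grip_force: 14.8
[ 0.63261621 -0.01328541  0.15034925] [ 0.985 -0.172 -0.001]
blue [324 162] [643.2  44.4  65.6  65.9] [58.6  0.5]
```

View pics/w6.png

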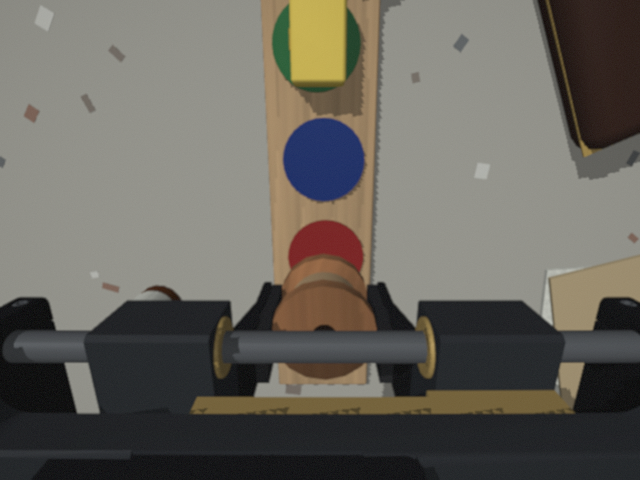

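The spool is held upright at (325,315); the blue pad at (324,160) is 58.6 mm ahead. Placing it.

```bash
python3 -m crank '[[[40,0,20,0,-1],[58,0,60,0,-1],[59,0,100,0,-1],[59,0,120,0,-1],[59,0,130,0,-1],[59,0,132,0,-1],[59,0,132,0,-1],[59,0,132,0,-1],[59,0,132,0,-1]]]'
python3 -c "
from near import *
t,Rt=tool();print(t,rel([.6432,.0444]))"
```

```text
time: 13.45
ee_pos: [0.6441, 0.0433, 0.0198]
eef_rot: [0.766, 0.643, 0.001, 0.0]
ft_force: [1.0, -0.2, -0.7]
width: 0.0421
grip_force: 14.9
[0.64409759 0.04325151 0.01976438] [ 1.  -1.1]
```

```bash
python3 -m crank '[[[1,-1,2,0,-1],[1,-1,2,0,-1],[1,-1,2,0,-1],[1,-1,2,0,0.5],[1,-1,2,0,0.5],[1,-1,2,0,0.5],[1,-1,2,0,0.5],[1,-1,2,0,0.5],[1,-1,-40,0,1],[1,-1,-90,0,1],[-30,-1,-130,0,1],[-60,-1,-130,0,1],[-60,-1,-130,0,1],[-60,-1,-130,0,1]]]'
python3 - <<'E'
from near import *
c=cam('wrist','w7.png'); t,Rt=tool(); print(t,Rt[:,1].round(3))
u=proj(c,(.643,.044,.051)).round().astype(int)
brn=lambda h,s,v:(h>3)&(h<18)&(s>110)
cn=blob(c,tuple(int(i) for i in u),brn,45); q=plane(c,cn,.051).astype(np.float32)*1000; print(cn.min(0),cn.max(0),cv2.minEnclosingCircle(q))
u=proj(c,(.631,-.038,.011)).round().astype(int); q=plane(c,blob(c,tuple(int(i) for i in u),rd,60),.011).astype(np.float32)*1000; e=cv2.fitEllipse(cv2.convexHull(q)); print(u,np.round([*e[0],*e[1]],1))
E
```

```text
time: 14.85
ee_pos: [0.6317, -0.0162, 0.1485]
eef_rot: [0.767, 0.642, 0.0, -0.0]
ft_force: [0.5, -0.4, -0.8]
width: 0.0866
grip_force: 0.0
[ 0.63176166 -0.01496021  0.14802572] [ 0.985 -0.174 -0.001]
[297. 131.] [355. 191.] ((644.2484130859375, 44.17057418823242), 21.21828842163086)
[327 254] [630.4 -39.8  66.1  67. ]
```

```bash
python3 -m crank '[[[-304,-155,0,0,1],[-304,-155,0,0,1],[-304,-155,0,0,1],[-304,-155,0,0,1],[-304,-155,0,0,1],[-304,-155,0,0,1],[-304,-155,0,0,1],[-304,-155,0,0,1],[-304,-155,0,0,1],[-304,-155,0,0,1]]]'
python3 - <<'E'
from near import *
c=cam('wrist','w8.png'); t,Rt=tool(); print(t,Rt[:,1].round(3))
for p in((.437,-.229,.058),(.462,-.06,.077)): print(proj(c,p))
E
```

```text
time: 15.9
ee_pos: [0.4276, -0.2865, 0.1482]
eef_rot: [0.765, 0.644, -0.0, -0.0]
ft_force: [-0.3, -0.5, -0.7]
width: 0.0869
grip_force: 0.0
[ 0.42765656 -0.28650979  0.14821427] [ 0.985 -0.171 -0.001]
[322.87541749 167.28098395]
[ 314.42631661 -165.81512025]
```

View pics/w8.png

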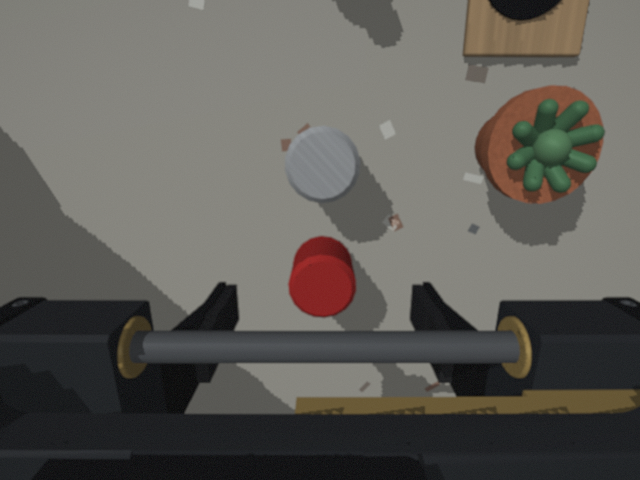

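The spool sits 1 mm off the blue pad's centre. This view shows the lid top as a circle at cols 285–357 and rows 126–200, centred at (321,163). The red decoy is behind it at (323,285) and the plant at (545,145), both clear of the fingers.

```bash
python3 - <<'E'
from near import *
c=load('wrist'); p=onz(c,(321,163),.058); print(p,rel(p[:2]),[np.linalg.norm(onz(c,(285,163),.058)-onz(c,(357,163),.058)),np.linalg.norm(onz(c,(321,126),.058)-onz(c,(321,200),.058))])
E
```

```text
[ 0.43620884 -0.22588055  0.058     ] [61.4 -1.8] [np.float64(0.05036964115445253), np.float64(0.05072441960317104)]
```

```bash
python3 -m crank '[[[45,-2,5,0,1],[61,-2,30,0,1],[61,-2,70,0,1],[61,-2,110,0,1],[61,-2,130,0,1],[61,-2,132,0,1],[61,-2,132,0,1],[61,-2,132,0,-1],[61,-2,132,0,-1],[61,-2,132,0,-1],[61,-2,132,0,-1],[61,-2,132,0,-1],[61,-2,132,0,-1],[61,-2,132,0,-1],[61,-2,132,0,-1]]]' 25
python3 -c "
from near import *
t,Rt=tool();print(t,rel([.4362,-.2259]))
x=np.array([np.cos(np.radians(80)),np.sin(np.radians(80))]);print(rel(np.array([.6304,-.0395])-.06*x))"
```

```text
time: 17.5
ee_pos: [0.4354, -0.2277, 0.0168]
eef_rot: [0.766, 0.643, 0.0, 0.0]
ft_force: [-0.8, 1.1, 5.6]
width: 0.0531
grip_force: 25.0
[ 0.43536187 -0.22770541  0.01675978] [1.9 0.5]
[159.2 159.4]
```

```bash
python3 -m crank '[[[0,0,-40,0,-1],[0,0,-90,0,-1],[0,0,-134,0,-1],[159,159,-134,0,-1],[159,159,-134,0,-1],[159,159,-134,0,-1],[159,159,-134,0,-1],[159,159,-134,0,-1],[159,159,-134,0,-1],[159,159,-134,0,-1],[159,159,-134,0,-1]]]'
python3 - <<'E'
from near import *
c=cam('wrist','w9.png'); t,Rt=tool(); print(t,Rt[:,1].round(3))
for nm,co,p in [('red',rd,(.6304,-.0395))]:
    u=proj(c,(*p,.011)).round().astype(int)
    q=plane(c,blob(c,tuple(int(i) for i in u),co,60),.011).astype(np.float32)*1000; e=cv2.fitEllipse(cv2.convexHull(q)); print(nm,u,np.round([*e[0],*e[1]],1),rel(np.array(e[0])/1000))
E
```

```text
time: 18.6
ee_pos: [0.6184, -0.1001, 0.1504]
eef_rot: [0.767, 0.642, -0.0, -0.0]
ft_force: [-0.9, -0.3, -1.1]
width: 0.0531
grip_force: 25.0
[ 0.61842419 -0.10007465  0.1506026 ] [ 0.984 -0.176 -0.   ]
red [325 158] [630.3 -39.6  66.1  66.4] [61.6  1.1]
```

View pics/w9.png

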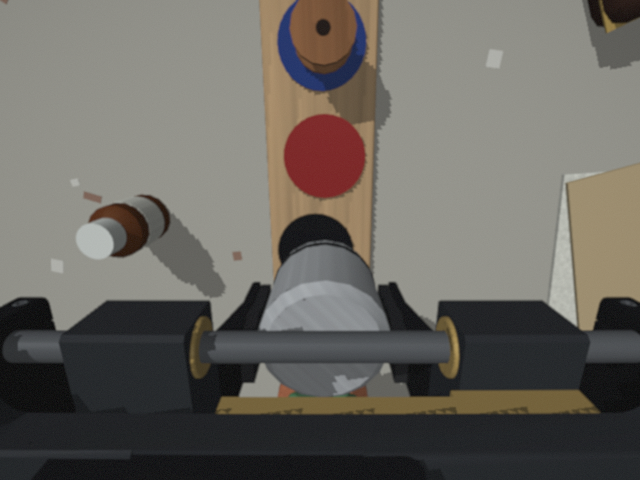

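The lid is held upright at (325,320), and the red pad at (325,157) is 61.6 mm ahead. The lid sits 2 mm ahead of the TCP, so I shift 60 mm.

```bash
python3 -m crank '[[[40,1,10,0,-1],[60,1,50,0,-1],[60,1,90,0,-1],[60,1,112,0,-1],[60,1,119,0,-1],[60,1,121,0,-1],[60,1,121,0,-1],[60,1,121,0,-1],[60,1,121,0,-1]]]'
python3 -c "
from near import *
t,Rt=tool();print(t,rel([.6303,-.0396]))"
```

```text
time: 19.55
ee_pos: [0.6315, -0.04, 0.0308]
eef_rot: [0.766, 0.643, 0.001, 0.0]
ft_force: [1.5, -0.1, -1.1]
width: 0.0531
grip_force: 25.0
[ 0.63147995 -0.03995436  0.03079443] [ 0.1 -1.2]
```

```bash
python3 -m crank '[[[-1.5,-1,3,0,-1],[-1.5,-1,3,0,-1],[-1.5,-1,3,0,-1],[-1.5,-1,3,0,-1],[-1.5,-1,3,0,0.9],[-1.5,-1,3,0,0.9],[-1.5,-1,3,0,0.9],[-1.5,-1,3,0,0.9],[-1.5,-1,3,0,0.9],[-1.5,-1,-40,0,1],[-1.5,-1,-90,0,1],[-30,-1,-120,0,1],[-60,-1,-120,0,1],[-60,-1,-120,0,1],[-60,-1,-120,0,1]]]'
python3 - <<'E'
from near import *
c=cam('wrist','w10.png'); t,Rt=tool(); print(t,Rt[:,1].round(3))
x=np.array([np.cos(np.radians(80)),np.sin(np.radians(80))]);print(rel(np.array([.4635,-.0605])-.06*x))
E
```

```text
time: 21.05
ee_pos: [0.6191, -0.0993, 0.1494]
eef_rot: [0.767, 0.642, 0.0, -0.0]
ft_force: [-0.3, 0.6, 0.1]
width: 0.0869
grip_force: 0.0
[ 0.61920753 -0.09809582  0.14907134] [ 0.985 -0.174 -0.001]
[ -50.  -159.9]
```

View pics/w10.png

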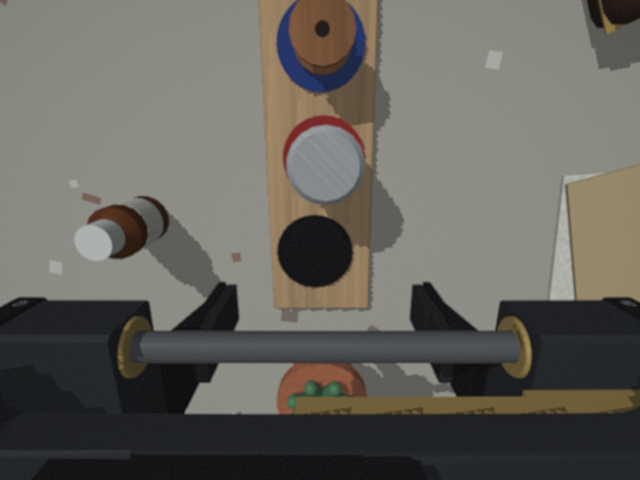

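The lid stands on the red pad: its top is centred near (325,164), and the black pad is at (315,251). I check both numerically, then go to the bottle.

```bash
python3 - <<'E'
from near import *
c=load('wrist'); print('lid',onz(c,(325,164),.069))
q=plane(c,blob(c,(315,251),k,45),.011).astype(np.float32)*1000; e=cv2.fitEllipse(cv2.convexHull(q)); print('black',np.round([*e[0],*e[1]],1))
E
python3 -m crank '[[[-50,-160,0,0,1],[-50,-160,0,0,1],[-50,-160,0,0,1],[-50,-160,0,0,1],[-50,-160,0,0,1],[-50,-160,0,0,1],[-50,-160,0,0,1]]]'
python3 - <<'E'
from near import *
c=cam('wrist','w11.png'); t,Rt=tool(); print(t,Rt[:,1].round(3))
u=proj(c,(.4635,-.0605,.06)).round().astype(int); print(u)
br=lambda h,s,v:((h<18)|(h>172))&(s>75)
cn=blob(c,tuple(int(i) for i in u),br,60); print(cn.min(0),cn.max(0))
for z in(.052,.03,.0): print(z,cv2.minEnclosingCircle(plane(c,cn,z).astype(np.float32)*1000))
# cap: bright low-saturation inside
hsv=cv2.cvtColor(c['image'],cv2.COLOR_RGB2HSV); 
cp=lambda h,s,v:(s<60)&(v>135)
try:
    cn=blob(c,tuple(int(i) for i in u),cp,30); print('cap',cn.min(0),cn.max(0),cv2.minEnclosingCircle(plane(c,cn,.077).astype(np.float32)*1000))
except Exception as ex: print(ex)
print(hsv[u[1],u[0]],hsv[u[1]-60,u[0]-60])
E
```

```text
lid [ 0.63069385 -0.03788272  0.069     ]
black [ 608.4 -119.    65.4   66.4]
time: 21.85
ee_pos: [0.4542, -0.1196, 0.1497]
eef_rot: [0.766, 0.643, -0.0, 0.0]
ft_force: [-1.2, -0.4, -0.3]
width: 0.087
grip_force: 0.0
[ 0.4540224  -0.11980568  0.14954327] [ 0.985 -0.173  0.   ]
[322 165]
[295. 140.] [350. 196.]
0.052 ((462.9988708496094, -63.67259979248047), 20.328908920288086)
0.03 ((462.5769348144531, -65.61531066894531), 22.04489517211914)
0.0 ((462.001708984375, -68.2645263671875), 24.384746551513672)
cap [303. 152.] [341. 191.] ((462.9335632324219, -63.51959991455078), 13.12195873260498)
[ 75   9 176] [ 30  15 137]
```

The lid is within 1.7 mm of the red pad's centre. The bottle's cap (r = 13.1 mm) and shoulder circle agree on (463.0, -63.6).

```bash
python3 -m crank '[[[45,-1,5,0,1],[57,-1,20,0,1],[57,-1,60,0,1],[57,-1,100,0,1],[57,-1,124,0,1],[57,-1,128,0,1],[57,-1,128,0,1],[57,-1,128,0,-1],[57,-1,128,0,-1],[57,-1,128,0,-1],[57,-1,128,0,-1],[57,-1,128,0,-1],[57,-1,128,0,-1],[57,-1,128,0,-1],[57,-1,128,0,-1],[57,-1,128,0,-1]]]' 25
python3 -c "
from near import *
t,Rt=tool();print(t,rel([.463,-.0636]))
x=np.array([np.cos(np.radians(80)),np.sin(np.radians(80))]);print(rel(np.array([.6084,-.119])-.06*x))"
```

```text
time: 23.5
ee_pos: [0.462, -0.0638, 0.0216]
eef_rot: [0.766, 0.643, 0.0, -0.0]
ft_force: [-0.7, 0.3, 2.5]
width: 0.0412
grip_force: 25.0
[ 0.46202446 -0.06382216  0.02157833] [0.4 0.9]
[-88.9 153.8]
```

```bash
python3 -m crank '[[[0,0,-40,0,-1],[0,0,-90,0,-1],[0,0,-130,0,-1],[-89,154,-130,0,-1],[-89,154,-130,0,-1],[-89,154,-130,0,-1],[-89,154,-130,0,-1],[-89,154,-130,0,-1],[-89,154,-130,0,-1],[-89,154,-130,0,-1]]]'
python3 - <<'E'
from near import *
c=cam('wrist','w12.png'); t,Rt=tool(); print(t,Rt[:,1].round(3))
u=proj(c,(.6084,-.119,.011)).round().astype(int)
q=plane(c,blob(c,tuple(int(i) for i in u),k,50),.011).astype(np.float32)*1000; e=cv2.fitEllipse(cv2.convexHull(q)); print(u,np.round([*e[0],*e[1]],1),rel(np.array(e[0])/1000))
E
```

```text
time: 24.5
ee_pos: [0.5975, -0.1774, 0.1513]
eef_rot: [0.766, 0.643, 0.0, -0.001]
ft_force: [-0.8, -1.3, -0.9]
width: 0.0413
grip_force: 25.0
[ 0.59765542 -0.17721157  0.15149404] [ 0.985 -0.173 -0.   ]
[324 161] [ 608.2 -118.9   65.4   65.7] [59.3  0.3]
```

```bash
python3 -m crank '[[[40,0,10,0,-1],[59,0,45,0,-1],[59,0,80,0,-1],[59,0,106,0,-1],[59,0,114,0,-1],[59,0,117,0,-1],[59,0,117,0,-1],[59,0,117,0,-1],[59,0,117,0,-1]]]'
python3 -c "
from near import *
t,Rt=tool();print(t,rel([.6083,-.1189]))"
```

```text
time: 25.45
ee_pos: [0.6091, -0.1203, 0.0358]
eef_rot: [0.766, 0.643, 0.001, 0.001]
ft_force: [-0.4, 0.7, 0.2]
width: 0.041
grip_force: 25.0
[ 0.60914998 -0.1203211   0.03576899] [ 1.3 -1.1]
```

Another 1 mm ahead, -1 mm across and 3 mm down, then I release, rise and back off for the final check.

```bash
python3 -m crank '[[[1,-1,3,0,-1],[1,-1,3,0,-1],[1,-1,3,0,-1],[1,-1,3,0,-1],[1,-1,3,0,0.6],[1,-1,3,0,0.6],[1,-1,3,0,0.6],[1,-1,3,0,0.6],[1,-1,3,0,0.6],[1,-1,-40,0,1],[1,-1,-90,0,1],[-20,-1,-140,0,1],[-60,-20,-180,0,1],[-60,-60,-200,0,1],[-60,-60,-200,0,1],[-60,-60,-200,0,1],[-60,-60,-200,0,1]]]'
python3 - <<'E'
from near import *
c=cam('wrist','w13.png'); t,Rt=tool(); print(t)
u=proj(c,(.608,-.119,.07)).round().astype(int); print(u)
cn=blob(c,tuple(int(i) for i in u),lambda h,s,v:((h<18)|(h>172))&(s>100)&(v>35),50); print(cn.min(0),cn.max(0))
cn=blob(c,tuple(int(i) for i in u),lambda h,s,v:(s<60)&(v>135),25); print('cap',cn.min(0),cn.max(0),cv2.minEnclosingCircle(plane(c,cn,.088).astype(np.float32)*1000))
a=cam('side','s13.png')['image']; b_=cam('scene')['image']
bgr=lambda x:cv2.cvtColor(x,cv2.COLOR_RGB2BGR)
v=[cv2.resize(x,(400,300)) for x in(bgr(c['image']),)]
v+=[cv2.resize(bgr(a)[140:380,100:420],(400,300)),cv2.resize(bgr(b_)[150:420,180:540],(400,300)),cv2.resize(bgr(b_),(400,300))]
cv2.imwrite('pics/final.png',np.vstack([np.hstack(v[:2]),np.hstack(v[2:])]))
E
```

```text
time: 27.15
ee_pos: [0.5394, -0.1677, 0.2338]
eef_rot: [0.766, 0.643, -0.0, -0.0]
ft_force: [-1.1, 0.5, -1.2]
width: 0.0866
grip_force: 0.0
[ 0.53937426 -0.16773895  0.23347921]
[390 159]
[368. 135.] [412. 180.]
cap [380. 145.] [410. 175.] ((609.1021118164062, -118.66717529296875), 13.477420806884766)
```

View pics/final.png

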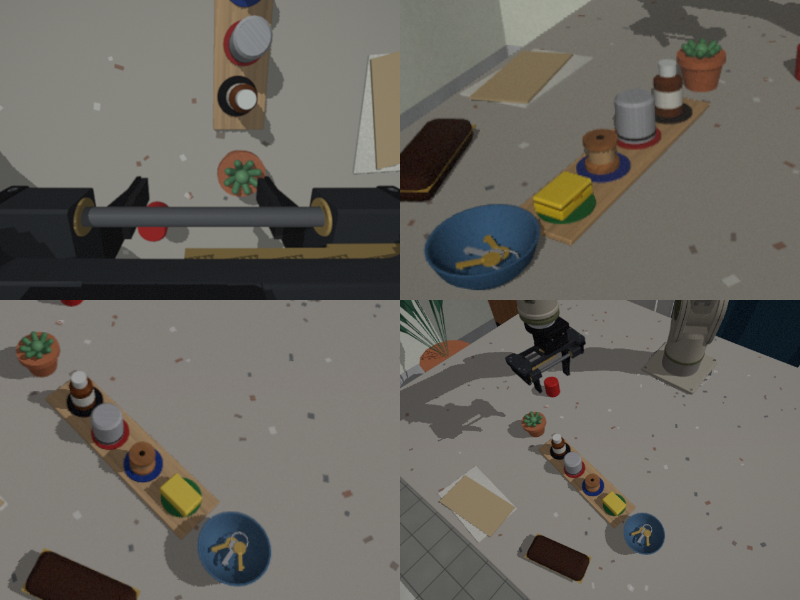

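The final views show all four upright and centred: pillbox next to the bowl, then spool, lid, and bottle at the plant end. The bottle cap measures (609,-119) against the pad at (608,-119). Bowl, plant and decoy are in place and the gripper is clear.

```bash
python3 -c "
from bench import r
print(r.close_job())"
```

```text
the job is handed in; nothing more can be done
None
```

The job is handed in at about 27 s of the 102 s allowed: pillbox, spool, flask lid and bottle stand upright from the bowl outwards, each measured within about 2 mm of its pad's centre, with the bowl and plant untouched.

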